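# Stack a bread display of three loaves and a honey jar

### The job

Set out the bread display: lay the dark rye loaf lengthwise, centred on the paper of the slab in front of the blue crock, and the pale wheat loaf likewise in front of the terracotta crock; then lay the golden seeded loaf flat across the top of both, at right angles to them and centred, so that it bridges the two. Stand the honey jar upright in the middle of the cork coaster in front of the loaves, and leave the baking tins, the oil bottle and the pepper mill where they are.

Things in the scene. Friction and masses are not known exactly. Their poses are not given: they have to be found in the camera images.
- rye_center (a point): Dark rye loaf, nearly black-brown. 130 x 56 x 50 mm (length x width x height), a rigid block with flat top and underside, about 0.25 kg, lying on the worktop at the start. This point is its centre, 25 mm above its underside; its x axis runs along the 130 mm length, z up. Can be gripped across the 56 mm width.
- wheat_center (a point): Pale wheat loaf, cream-coloured. 130 x 56 x 50 mm (length x width x height), a rigid block with flat top and underside, about 0.25 kg, lying on the worktop at the start. This point is its centre, 25 mm above its underside; its x axis runs along the 130 mm length, z up. Can be gripped across the 56 mm width.
- seeded_center (a point): Seeded loaf, golden brown, thickly dotted with white and black seeds. 130 x 56 x 50 mm (length x width x height), a rigid block with flat top and underside, about 0.25 kg, lying on the worktop at the start. This point is its centre, 25 mm above its underside; its x axis runs along the 130 mm length, z up. Can be gripped across the 56 mm width.
- honey_center (a point): Closed round honey jar, amber body with a paper band and a yellow lid, 50 mm across and 70 mm high (lid 47 mm across, top 13 mm), about 0.2 kg, standing upright on the worktop. This point is its centre, 35 mm above its underside; z up.
- stand_blue: Fixed blue slab with blue crock. Origin: slab underside (worktop level) under the centre of the white paper, 142 (x) x 66 (y) mm, the loaf place, whose surface is 8 mm up. Slab 76 mm wide, x -75 to +140 mm. Crock at x = +117 mm (away from the robot), 62 mm across, its bread sticks reach 92 mm up. The slabs lie side by side, parallel, papers 92-100 mm apart; left or right varies.
- stand_terracotta: Fixed terracotta slab with such a crock. Origin: slab underside (worktop level) under the centre of the white paper, 142 (x) x 66 (y) mm, the loaf place, whose surface is 8 mm up. Slab 76 mm wide, x -75 to +140 mm. Crock at x = +117 mm (away from the robot), 62 mm across, its bread sticks reach 92 mm up. The slabs lie side by side, parallel, papers 92-100 mm apart; left or right varies.
- coaster: Fixed round cork coaster, 72 mm across, 5 mm thick, lying nearer the robot than the two slabs, about midway between them. Origin: centre of its underside, at worktop level; z up.
- tins: Bystander: stack of aluminium baking tins, 165 x 95 x 107 mm, loose, at the left edge of the work. Origin: centre of its underside.
- oil: Bystander: green glass oil bottle, 64 mm across, 210 mm high, loose, at the right edge of the work. Origin: centre of its underside.
- mill: Bystander: dark wooden pepper mill, 54 mm across, 125 mm high, loose, at the far left corner of the work. Origin: centre of its underside.

How it is judged (in metres and radians):
At the end, for the whole second after the job is handed in: Rye on blue slab, wheat on terracotta: flat, within 15 mm along, 13 mm across, 0.2 rad. Seeded flat on both, crosswise to 0.25 rad, within 22 mm along the slabs and 68 mm (level) of each lower loaf's centre. Jar upright on coaster, within 14 mm. All released, at rest (x of rye_center in the frame of stand_blue between -0.015 and 0.015 m and y of rye_center in the frame of stand_blue between -0.013 and 0.013 m and z of rye_center in the frame of stand_blue between 0.027 and 0.039 m and angle between the x axis of rye_center and the x axis of stand_blue, either way round below 0.2 rad and angle between each of rye_center, wheat_center, seeded_center, honey_center's own z axis and vertical below 0.12 rad and x of wheat_center in the frame of stand_terracotta between -0.015 and 0.015 m and y of wheat_center in the frame of stand_terracotta between -0.013 and 0.013 m and z of wheat_center in the frame of stand_terracotta between 0.027 and 0.039 m and angle between the x axis of wheat_center and the x axis of stand_terracotta, either way round below 0.2 rad and x of seeded_center in the frame of stand_blue between -0.022 and 0.022 m and z of seeded_center in the frame of stand_blue between 0.077 and 0.089 m and horizontal distance between seeded_center and rye_center below 0.068 m and horizontal distance between seeded_center and wheat_center below 0.068 m and angle between the x axis of seeded_center and the y axis of stand_blue, either way round below 0.25 rad and horizontal distance between honey_center and coaster below 0.014 m and z of honey_center in the frame of coaster between 0.036 and 0.045 m and linear speed of each of rye, wheat, seeded, honey below 0.02 m/s); the robot touches nothing.
It fails at once if the stack of baking tins is pushed more than 20 mm or tipped over (distance of tins from where it was at the start of the episode above 0.02 m or angle between tins's own z axis and vertical above 0.35 rad).
It fails at once if the oil bottle is pushed more than 20 mm or tipped over (distance of oil from where it was at the start of the episode above 0.02 m or angle between oil's own z axis and vertical above 0.35 rad).
It fails at once if the pepper mill is pushed more than 20 mm or tipped over (distance of mill from where it was at the start of the episode above 0.02 m or angle between mill's own z axis and vertical above 0.35 rad).
It also fails if it takes over 106 s, if anything falls off the work surface, if the arm or the gripper's body presses on something with over 40 N, if the wrist force passes 120 N, or if a joint passes its speed limit or range.

### The arm

A 6-joint arm with a two-finger parallel gripper is mounted at the origin on the work surface. World frame = base frame: x ahead of the robot, y to its left, z up, the work surface at z = 0. Lengths are in mm, angles in rad, forces in N, time in s.
With the tool pointing down it reaches from about 275 to 750 mm from the base axis. Payload 10.2 kg.
Tool frame: the origin (TCP) lies at the very end of the fingers, on their centre line; the grasp point (between the pads) lies 19 mm behind it (bot.hold_point_z is the distance from the TCP to the grasp point, in mm); z points along the fingers, y is the line along which they close (so a half turn about z gives the same grasp; the last joint's range is limited). The gripper opens to 85 mm and grips with 20 to 120 N. Pads are 22 mm wide; open, the fingers measure 114 mm over their backs; the gripper's body (76 mm by 85 mm) begins 54 mm behind the grasp point. The pads swing forward as they close: fully open they stand 13 mm farther back than shut.
Start: joints at [1.102, 0.313, 1.498, -0, 1.331, -0.223], TCP at [127.762, 509.223, 231.294] pointing down, gripper open.
Joint ranges: [-2.94, 2.94], [-0.97, 2.17], [0.19, 2.56], [-1.23, 4.37], [0.02, 3.11], [-2.88, 2.88]. Speed limits (rad/s): [2.39, 2.39, 3.01, 3.14, 3.14, 3.14].

### API

Orientations are given as a unit quaternion [w, x, y, z].
In Python, from plant import bot gives the robot as it stands.
- The arm moves only by the tool jog_arm, never from a script. Its argument "commands" is a list of rows, each an object with "turn": the turn, a rotation vector about the tool's x, y, z scaled (see below), a list of three; "offset": the shift along the tool's x, y, z scaled (see below), a list of three; "grip": the opening, from 0 (shut) to 1 (fully open). In form: [{"turn": [wx, wy, wz], "offset": [dx, dy, dz], "grip": grip}, ...]. A call has 1 to 10 rows; each row is the pose to reach, as a shift and turn from the pose commanded when the call began, along the tool's axes at that moment, turning the shorter way round; what a row does not reach only later rows make up. The controller multiplies each number of a shift by 0.08 m and each number of a turn by 360 degrees. A row lasts 1/10 s, in which the tool goes at most 50 mm and 8.59 degrees, less where a joint would pass 70% of its speed; a pose out of reach is approached as far as the arm can. A call with a number of a shift or a turn outside -1 to 1 is refused whole. A call with a gripper value outside its range is refused whole. The fingers move at their own pace and stop on an object; "grip_force" is the grip in N (left out, the last holds). Time passes only in rows, so rows that repeat a pose let the fingers close. It gives the time, the measured TCP pose, the force, the opening and the grip force at its end, in the units of the state.
- bot.sense(): the state, without advancing time (a new reading comes with each control period).
- bot.snapshot(name): name is "scene" or "side" or "wrist"; returns a dict with "img" (400x640x3 uint8, red, green, blue), "z_map" (400x640 float32, mm along the optical axis (not along the pixel's ray), 0 where there is no reading), "fx", "fy", "cx", "cy" (pixels), "extrinsics" (4x4, takes a point from world to camera coordinates). Camera axes: x right, y up, looking along -z (the intrinsics and any distortion apply to the point x, -y, -z); pixel columns grow to the right and rows downward; lengths in mm; the calibration is good to about 2 mm. A picture is of the moment at which its call begins.
- bot.close_job(): hands the job in; it is judged then, once.
Trained networks look in a picture, given as the dict that the camera call returned (one of the last four; its "shot" number tells which), for a name from the list of things; names that differ only in an ending like _2 or _b are one class to them, and where a whole thing is asked for, a point or a joint stands for the part that bears it (a point fixed in the world has none). Each returns a list of dicts, best first, with "p" (0 to 1); they miss things now and then, are a little off and sometimes report something else, mostly with a low value. They report only what shows in the picture. A call takes as long as a camera call.
- bot.search_frame(picture, query): "uv" ([column, row] in pixels, amid what is visible of it).
- bot.masks_of(picture, query): "mask" (400x640 bool, what is visible of it) and "uv" ([column, row] in pixels, amid what is visible of it).
The state is a dict: "clock": time; "joint_positions": joint angles; "joint_vel": joint speeds; "joint_torque": joint torques, N m; "eef_pos": TCP position; "tool_rot": TCP orientation; "force": force on the tool from outside, world axes, zero at the start; "moment": the same for the moment, N m; "finger_gap": opening from 0.0 (shut) to 1.0 (fully open); "gripper_force": force on a finger pad.
Only numpy, scipy, OpenCV 4.12 (cv2) and the standard library are available. Lean on these libraries where they do the work, as an engineer would, in place of code of your own. Each camera call takes 0.05 s, during which the arm holds its last target. There are 200 camera calls.

## Working session

There is one attempt and no reset: what is moved stays moved. The work goes in short steps, Python scripts to look and compute and a tool call to move; the robot and the scene stay as the last step left them, time stands still between calls to the robot, and variables do not carry over. Pictures are saved under pics/ and viewed, at most 14 in all, crops included, and the job is handed in when it is done.

Besides the shell and the picture viewer there is one more tool, called after "Request:" by a JSON object that holds its "api" and its "payload", one argument or row to a line. jog_arm: Moves the arm, as the interface text tells. Shifts and turns lie within -1 to 1; 1 stands for 0.08 m of shift or 360 degrees of turn. Its arguments: {"type":"object","properties":{"commands":{"type":"array"},"grip_force":{"type":"number"}},"required":["commands"]}

```bash
mkdir -p pics
cat > h.py <<'E'
import numpy as np, cv2
from plant import bot
from scipy.spatial.transform import Rotation as R
def world(s,mask=None):
    z=s["z_map"]; v,u=np.nonzero((z>0) if mask is None else (mask&(z>0)))
    d=z[v,u]; p=np.c_[(u-s["cx"])/s["fx"]*d,-(v-s["cy"])/s["fy"]*d,-d]
    E=np.array(s["extrinsics"]); return (p-E[:3,3])@E[:3,:3]
def rect(P):
    return cv2.minAreaRect(P[:,:2].astype(np.float32))
def save(s,n): cv2.imwrite("pics/"+n+".png",s["img"][:,:,::-1])
E
python3 - <<'E'
from h import *
print(bot.sense())
for n in ["scene","side"]:
    s=bot.snapshot(n); save(s,n+"0"); print(n,[s[k] for k in("fx","fy","cx","cy")]); print(np.round(s["extrinsics"],3))
    for q in ["rye_center","wheat_center","seeded_center","honey_center","stand_blue","stand_terracotta","coaster","tins","oil","mill"]:
        for m in bot.masks_of(s,q)[:2]:
            P=world(s,m["mask"])
            if len(P)<20: continue
            zt=np.percentile(P[:,2],95); T=P[abs(P[:,2]-zt)<6]
            r=rect(T)
            print(q,round(m["p"],2),np.round(m["uv"]),"n",len(P),"z",np.round(np.percentile(P[:,2],[5,50,95])),"top",np.round(r[0]),np.round(r[1]),round(r[2],1))
E
```

```text
{'clock': 0.0, 'joint_positions': array([ 1.10159384e+00,  3.13444661e-01,  1.49842914e+00, -2.96063028e-05,
        1.33098996e+00, -2.23412237e-01]), 'joint_vel': array([ 0.00040798,  0.00233693, -0.00041146, -0.00046921, -0.00205547,
        0.0007385 ]), 'joint_torque': array([ 6.80563498e-04, -4.12271547e+01, -2.59744996e+01, -1.47225755e-04,
        4.14958471e-03, -1.94673657e-05]), 'eef_pos': array([127.65242446, 508.98331004, 230.74079336]), 'tool_rot': array([-2.02201571e-04,  1.22582483e-01,  9.92458125e-01, -6.02706469e-04]), 'force': array([-0.15299808, -0.52143192,  0.25059443]), 'moment': array([-0.0086526 ,  0.02082089,  0.02879283]), 'gripper_force': 0.0, 'finger_gap': 1.0025469538944225}
scene [488.99507784592413, 488.99507784592413, 309.9651084146438, 199.10733698235256]
[[ 5.490000e-01  8.350000e-01 -2.000000e-02 -3.079880e+02]
 [-6.260000e-01  4.270000e-01  6.530000e-01  3.281340e+02]
 [ 5.540000e-01 -3.460000e-01  7.570000e-01 -2.099162e+03]
 [ 0.000000e+00  0.000000e+00  0.000000e+00  1.000000e+00]]
rye_center 0.66 [221. 217.] n 742 z [ 7. 46. 53.] top [ 447. -
[... 1213 characters left out ...]
.] top [ 443. -305.] [128.  53.] 67.7
wheat_center 0.96 [398. 273.] n 1127 z [10. 47. 51.] top [ 597. -338.] [131.  56.] 81.8
seeded_center 0.78 [241. 172.] n 509 z [12. 47. 51.] top [428. 296.] [129.  53.] 75.5
honey_center 0.78 [267. 152.] n 269 z [ 3. 46. 70.] top [577. 337.] [44. 42.] 10.2
stand_blue 0.51 [305. 240.] n 323 z [-0.  4.  7.] top [466. -61.] [67. 70.] 37.7
stand_terracotta 0.62 [328. 200.] n 1261 z [ 3.  8. 65.] top [691.  39.] [52. 55.] 82.1
tins 0.89 [258. 111.] n 1514 z [  9.  67. 104.] top [659. 565.] [168. 104.] 5.0
oil 0.69 [462. 296.] n 1422 z [ 12. 116. 208.] top [ 648. -513.] [29. 25.] 0.6
mill 0.57 [324. 150.] n 343 z [  8.  58. 115.] top [729. 218.] [23. 32.] 55.1
```

Run:
```python
from h import *
def boxaxis(r):
    b=cv2.boxPoints(r); e=b[1]-b[0]; f=b[2]-b[1]; e=e if np.hypot(*e)>np.hypot(*f) else f
    return np.degrees(np.arctan2(e[1],e[0]))%180
for n in ["scene","side"]:
    s=bot.snapshot(n)
    for q in ["rye_center","wheat_center","seeded_center"]:
        P=world(s,bot.masks_of(s,q)[0]["mask"]); T=P[abs(P[:,2]-50)<5]; r=rect(T); print(n,q,np.round(r[0]),round(boxaxis(r),1))
    # white paper: low saturation bright at z~8
    z=s["z_map"]; hsv=cv2.cvtColor(s["img"],cv2.COLOR_RGB2HSV)
    m=((hsv[...,1]<60)&(hsv[...,2]>150))
    k,lab,st,_=cv2.connectedComponentsWithStats(m.astype(np.uint8))
    for i in range(1,k):
        if st[i,4]<80: continue
        P=world(s,lab==i)
        if len(P)<50: continue
        c=np.median(P,0)
        if 400<c[0]<800 and abs(c[1])<200 and c[2]<15:
            r=rect(P); print(n,"white",st[i,4],np.round(c),np.round(r[0]),np.round(r[1]),round(boxaxis(r),1))
    save(s,n+"1")
a=cv2.imread("pics/scene1.png")[100:340,120:500]; b=cv2.imread("pics/side1.png")[80:340,180:520]
cv2.imwrite("pics/c1.png",cv2.resize(a,None,fx=2,fy=2)); cv2.imwrite("pics/c2.png",cv2.resize(b,None,fx=2,fy=2))
```

```text
scene rye_center [ 446. -307.] 65.6
scene wheat_center [ 599. -340.] 80.6
scene seeded_center [432. 293.] 75.1
scene white 160 [593.  10.   8.] [574.  19.] [142.  63.] 10.7
scene white 210 [595. -79.   7.] [598. -75.] [139.  63.] 12.4
side rye_center [ 443. -305.] 67.7
side wheat_center [ 598. -337.] 80.3
side seeded_center [427. 295.] 75.9
```

View pics/c1.png

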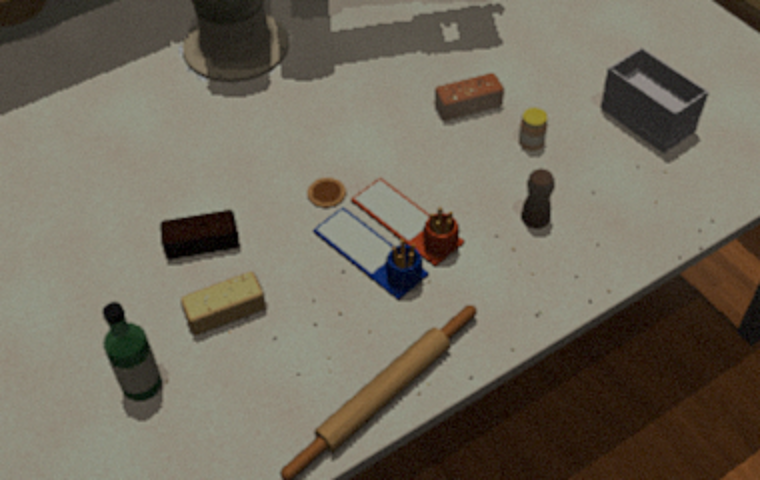

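View pics/c2.png

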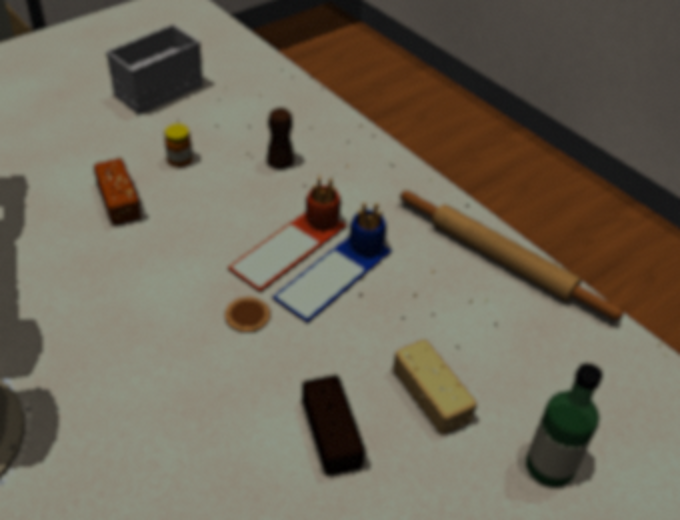

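The scene pictures agree with the networks: blue slab on the right at crop px (370,250), terracotta at (405,220), coaster at (326,192), and the loaves, jar and bystanders where the masks put them. Loaf tops measure about 50 mm, the jar top 70 mm and the papers 8 mm, all as stated. The papers are centred near (598,-75) and (574,19), with an axis of about 10°.

```bash
cat >> h.py <<'E'
import json
def plan(wps):
    """wps: (x,y,z,finger yaw deg); prints calls from the present pose"""
    s=bot.sense(); p=np.array(s["eef_pos"]); q=s["tool_rot"]
    y=R.from_quat([q[1],q[2],q[3],q[0]]).as_matrix()[:,1]; yaw=np.degrees(np.arctan2(y[1],y[0]))
    print("at",np.round(p,1),"yaw",round(yaw,1),"gap",round(s["finger_gap"],3),"t",round(s["clock"],2),"F",np.round(s["force"],1))
    for w in wps:
        turn=(w[3]-yaw+180)%360-180; print("->",w)
        while True:
            a=np.radians(yaw); ty=np.array([np.cos(a),np.sin(a),0]); tx=np.array([-ty[1],ty[0],0])
            d=np.array(w[:3])-p; t=np.array([d@tx,d@ty,-d[2]])
            k=max(1,abs(t).max()/80); st=np.round(t/k/80,3)
            n=max(int(np.ceil(np.linalg.norm(st*80)/40)),int(np.ceil(abs(turn)/8.5)),1)
            print("turn",round(-turn/360,3),"off",st.tolist(),"rows",n)
            p=p+st[0]*80*tx+st[1]*80*ty-np.array([0,0,st[2]*80]); yaw+=turn; turn=0
            if k<=1: break
E
python3 - <<'E'
from h import *
plan([(577,336,150,0),(577,336,15,0)])
E
```

```text
at [127.8 509.2 231.3] yaw 75.9 gap 0.995 t 1.5 F [0.7 0.4 0.1]
-> (577, 336, 150, 0)
turn 0.211 off [-1.0, -0.123, 0.17] rows 9
turn 0.0 off [-0.386, 1.0, 0.181] rows 3
turn 0.0 off [-0.385, 1.0, 0.181] rows 3
turn 0.0 off [-0.386, 1.0, 0.181] rows 3
turn 0.0 off [-0.385, 1.0, 0.181] rows 3
turn 0.0 off [-0.261, 0.675, 0.122] rows 2
-> (577, 336, 15, 0)
turn -0.0 off [0.0, 0.0, 1.0] rows 2
turn 0.0 off [0.0, 0.0, 0.688] rows 2
```

Request:
{"api": "jog_arm", "payload": {
  "commands": [
    {"turn": [0, 0, 0.211], "offset": [-1, -0.123, 0.17], "grip": 1},
    {"turn": [0, 0, 0.211], "offset": [-1, -0.123, 0.17], "grip": 1},
    {"turn": [0, 0, 0.211], "offset": [-1, -0.123, 0.17], "grip": 1},
    {"turn": [0, 0, 0.211], "offset": [-1, -0.123, 0.17], "grip": 1},
    {"turn": [0, 0, 0.211], "offset": [-1, -0.123, 0.17], "grip": 1},
    {"turn": [0, 0, 0.211], "offset": [-1, -0.123, 0.17], "grip": 1},
    {"turn": [0, 0, 0.211], "offset": [-1, -0.123, 0.17], "grip": 1},
    {"turn": [0, 0, 0.211], "offset": [-1, -0.123, 0.17], "grip": 1},
    {"turn": [0, 0, 0.211], "offset": [-1, -0.123, 0.17], "grip": 1},
    {"turn": [0, 0, 0.211], "offset": [-1, -0.123, 0.17], "grip": 1}
  ]
}}

```text
clock: 2.5
eef_pos: [203.0, 480.2, 217.7]
tool_rot: [0.0, 0.708, 0.706, 0.0]
force: [-0.5, 0.5, 0.7]
finger_gap: 1.0
gripper_force: 0.0
```

Request:
{"api": "jog_arm", "payload": {
  "commands": [
    {"turn": [0, 0, 0], "offset": [-0.386, 1, 0.181], "grip": 1},
    {"turn": [0, 0, 0], "offset": [-0.386, 1, 0.181], "grip": 1},
    {"turn": [0, 0, 0], "offset": [-0.386, 1, 0.181], "grip": 1}
  ]
}}

```text
clock: 2.8
eef_pos: [285.9, 447.7, 202.2]
tool_rot: [0.0, 0.707, 0.707, -0.001]
force: [-1.0, 0.2, 0.4]
finger_gap: 0.998
gripper_force: 0.0
```

Request:
{"api": "jog_arm", "payload": {
  "commands": [
    {"turn": [0, 0, 0], "offset": [-0.386, 1, 0.181], "grip": 1},
    {"turn": [0, 0, 0], "offset": [-0.386, 1, 0.181], "grip": 1},
    {"turn": [0, 0, 0], "offset": [-0.386, 1, 0.181], "grip": 1}
  ]
}}

```text
clock: 3.1
eef_pos: [365.5, 416.8, 187.7]
tool_rot: [0.0, 0.708, 0.707, -0.001]
force: [-1.2, 0.2, 0.2]
finger_gap: 1.003
gripper_force: 0.0
```

Request:
{"api": "jog_arm", "payload": {
  "commands": [
    {"turn": [0, 0, 0], "offset": [-0.386, 1, 0.181], "grip": 1},
    {"turn": [0, 0, 0], "offset": [-0.386, 1, 0.181], "grip": 1},
    {"turn": [0, 0, 0], "offset": [-0.386, 1, 0.181], "grip": 1}
  ]
}}

```text
clock: 3.4
eef_pos: [445.1, 386.1, 173.3]
tool_rot: [0.0, 0.708, 0.707, -0.0]
force: [0.4, 0.7, -0.9]
finger_gap: 1.003
gripper_force: 0.0
```

Request:
{"api": "jog_arm", "payload": {
  "commands": [
    {"turn": [0, 0, 0], "offset": [-0.386, 1, 0.181], "grip": 1},
    {"turn": [0, 0, 0], "offset": [-0.386, 1, 0.181], "grip": 1},
    {"turn": [0, 0, 0], "offset": [-0.386, 1, 0.181], "grip": 1}
  ]
}}

```text
clock: 3.7
eef_pos: [524.6, 355.3, 158.7]
tool_rot: [-0.0, 0.708, 0.707, -0.0]
force: [-0.7, 0.8, 0.8]
finger_gap: 1.0
gripper_force: 0.0
```

Request:
{"api": "jog_arm", "payload": {
  "commands": [
    {"turn": [0, 0, 0], "offset": [-0.261, 0.675, 0.122], "grip": 1},
    {"turn": [0, 0, 0], "offset": [-0.261, 0.675, 0.122], "grip": 1},
    {"turn": [0, 0, 0], "offset": [-0.261, 0.675, 0.122], "grip": 1},
    {"turn": [0, 0, 0], "offset": [-0.261, 0.675, 0.122], "grip": 1}
  ]
}}

```text
clock: 4.1
eef_pos: [575.4, 336.9, 150.5]
tool_rot: [-0.0, 0.707, 0.708, 0.0]
force: [0.0, 0.9, 0.7]
finger_gap: 1.0
gripper_force: 0.0
```

Run:
```python
from h import *
s=bot.snapshot("wrist"); save(s,"w0")
for q in ["honey_center","mill","tins"]:
    for m in bot.masks_of(s,q)[:1]:
        P=world(s,m["mask"]); T=P[P[:,2]>np.percentile(P[:,2],90)-5]; print(q,m["p"],len(T),np.round(rect(T)[0],1),np.round(rect(T)[1]),T[:,2].mean())
plan([(577,336,15,0)])
```

```text
honey_center 0.81 3012 [577.7 341.8] [45. 46.] 70.3121676644242
mill 0.95 380 [683.9 290.4] [ 20. 147.] 90.26089087017732
tins 0.54 381 [682.7 292. ] [ 19. 147.] 91.51615038765901
at [576.  336.4 150.7] yaw 0.0 gap 1.001 t 4.3 F [ 0.5  0.5 -0.5]
-> (577, 336, 15, 0)
turn 0.0 off [-0.003, 0.008, 1.0] rows 3
turn 0.0 off [-0.003, 0.005, 0.696] rows 2
```

View pics/w0.png

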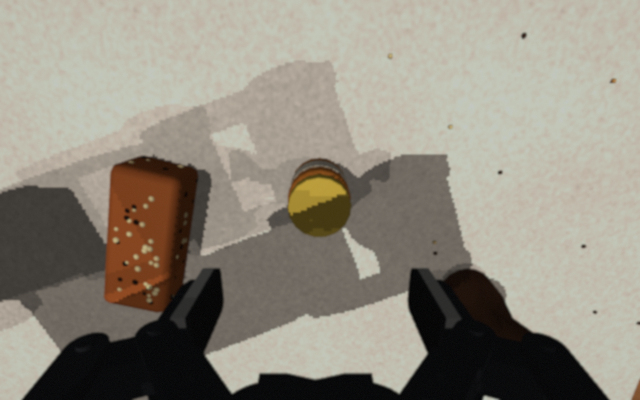

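The wrist view shows the jar lid at (320,206), centred between the fingers (y about 339), with the seeded loaf at left and the mill well to the right. I'll descend and grip.

Request:
{"api": "jog_arm", "payload": {
  "commands": [
    {"turn": [0, 0, 0], "offset": [0.04, 0.01, 1], "grip": 1},
    {"turn": [0, 0, 0], "offset": [0.04, 0.01, 1], "grip": 1},
    {"turn": [0, 0, 0], "offset": [0.04, 0.01, 1], "grip": 1}
  ]
}}

```text
clock: 4.6
eef_pos: [575.0, 338.4, 65.9]
tool_rot: [-0.002, 0.707, 0.707, -0.004]
force: [-0.3, -0.4, 0.2]
finger_gap: 0.996
gripper_force: 0.0
```

Request:
{"api": "jog_arm", "payload": {
  "commands": [
    {"turn": [0, 0, 0], "offset": [0, 0, 0.69], "grip": 1},
    {"turn": [0, 0, 0], "offset": [0, 0, 0.69], "grip": 1},
    {"turn": [0, 0, 0], "offset": [0, 0, 0.69], "grip": 1},
    {"turn": [0, 0, 0], "offset": [0, 0, 0.69], "grip": 0},
    {"turn": [0, 0, 0], "offset": [0, 0, 0.69], "grip": 0},
    {"turn": [0, 0, 0], "offset": [0, 0, 0.69], "grip": 0},
    {"turn": [0, 0, 0], "offset": [0, 0, 0.69], "grip": 0},
    {"turn": [0, 0, 0], "offset": [0, 0, 0.69], "grip": 0},
    {"turn": [0, 0, 0], "offset": [0, 0, 0.69], "grip": 0},
    {"turn": [0, 0, 0], "offset": [0, 0, 0.69], "grip": 0}
  ],
  "grip_force": 40
}}

```text
clock: 5.6
eef_pos: [578.5, 339.1, 17.1]
tool_rot: [0.001, 0.707, 0.707, 0.001]
force: [-0.7, -0.7, 6.7]
finger_gap: 0.572
gripper_force: 41.3
```

Request:
{"api": "jog_arm", "payload": {
  "commands": [
    {"turn": [0, 0, 0], "offset": [0, 0, 0], "grip": 0},
    {"turn": [0, 0, 0], "offset": [0, 0, -1], "grip": 0},
    {"turn": [0, 0, 0], "offset": [0, 0, -1], "grip": 0},
    {"turn": [0, 0, 0], "offset": [0, 0, -1], "grip": 0}
  ]
}}

```text
clock: 6.0
eef_pos: [579.8, 339.6, 100.9]
tool_rot: [0.002, 0.707, 0.707, 0.004]
force: [-0.3, 0.3, -1.4]
finger_gap: 0.569
gripper_force: 43.0
```

Run:
```python
from h import *
plan([(505,-20,200,0)])
```

```text
at [579.8 339.6 100.9] yaw -0.0 gap 0.569 t 6.0 F [-0.3  0.3 -1.4]
-> (505, -20, 200, 0)
turn -0.0 off [-1.0, -0.207, -0.276] rows 3
turn 0.0 off [-1.0, -0.208, -0.275] rows 3
turn 0.0 off [-1.0, -0.208, -0.276] rows 3
turn 0.0 off [-1.0, -0.209, -0.275] rows 3
turn 0.0 off [-0.496, -0.103, -0.137] rows 2
```

Request:
{"api": "jog_arm", "payload": {
  "commands": [
    {"turn": [0, 0, 0], "offset": [-1, -0.208, -0.276], "grip": 0},
    {"turn": [0, 0, 0], "offset": [-1, -0.208, -0.276], "grip": 0},
    {"turn": [0, 0, 0], "offset": [-1, -0.208, -0.276], "grip": 0}
  ]
}}

```text
clock: 6.3
eef_pos: [560.9, 255.6, 118.0]
tool_rot: [0.0, 0.708, 0.706, -0.0]
force: [0.1, 0.3, -1.7]
finger_gap: 0.571
gripper_force: 43.0
```

Request:
{"api": "jog_arm", "payload": {
  "commands": [
    {"turn": [0, 0, 0], "offset": [-1, -0.208, -0.276], "grip": 0},
    {"turn": [0, 0, 0], "offset": [-1, -0.208, -0.276], "grip": 0},
    {"turn": [0, 0, 0], "offset": [-1, -0.208, -0.276], "grip": 0}
  ]
}}

```text
clock: 6.6
eef_pos: [544.3, 176.2, 139.9]
tool_rot: [0.001, 0.708, 0.706, 0.0]
force: [-0.0, 1.7, -1.0]
finger_gap: 0.573
gripper_force: 43.0
```

Request:
{"api": "jog_arm", "payload": {
  "commands": [
    {"turn": [0, 0, 0], "offset": [-1, -0.208, -0.276], "grip": 0},
    {"turn": [0, 0, 0], "offset": [-1, -0.208, -0.276], "grip": 0},
    {"turn": [0, 0, 0], "offset": [-1, -0.208, -0.276], "grip": 0}
  ]
}}

```text
clock: 6.9
eef_pos: [527.7, 96.6, 161.8]
tool_rot: [0.001, 0.708, 0.706, 0.0]
force: [0.3, -0.2, -0.7]
finger_gap: 0.572
gripper_force: 43.0
```

Request:
{"api": "jog_arm", "payload": {
  "commands": [
    {"turn": [0, 0, 0], "offset": [-1, -0.208, -0.276], "grip": 0},
    {"turn": [0, 0, 0], "offset": [-1, -0.208, -0.276], "grip": 0},
    {"turn": [0, 0, 0], "offset": [-1, -0.208, -0.276], "grip": 0}
  ]
}}

```text
clock: 7.2
eef_pos: [511.2, 16.9, 183.8]
tool_rot: [0.001, 0.708, 0.706, 0.0]
force: [0.6, 0.5, -2.0]
finger_gap: 0.567
gripper_force: 43.0
```

Request:
{"api": "jog_arm", "payload": {
  "commands": [
    {"turn": [0, 0, 0], "offset": [-0.496, -0.103, -0.137], "grip": 0},
    {"turn": [0, 0, 0], "offset": [-0.496, -0.103, -0.137], "grip": 0},
    {"turn": [0, 0, 0], "offset": [-0.496, -0.103, -0.137], "grip": 0},
    {"turn": [0, 0, 0], "offset": [-0.496, -0.103, -0.137], "grip": 0}
  ]
}}

```text
clock: 7.6
eef_pos: [502.7, -19.5, 193.5]
tool_rot: [-0.001, 0.707, 0.707, -0.0]
force: [-0.6, -0.7, -1.8]
finger_gap: 0.569
gripper_force: 43.0
```

```bash
cat >> h.py <<'E'
def papers(s):
    hsv=cv2.cvtColor(s["img"],cv2.COLOR_RGB2HSV); out={}
    for q in ["stand_blue","stand_terracotta"]:
        for m in bot.masks_of(s,q)[:1]:
            w=m["mask"]&(hsv[...,1]<70)&(hsv[...,2]>90)
            k,lab,st,_=cv2.connectedComponentsWithStats(w.astype(np.uint8)); 
            if k<2: continue
            P=world(s,lab==1+st[1:,4].argmax()); P=P[abs(P[:,2]-8)<6]
            if len(P)<30: continue
            r=rect(P); b=cv2.boxPoints(r); e=[b[1]-b[0],b[2]-b[1]]; e=max(e,key=lambda v:np.hypot(*v))
            print(q,round(m["p"],2),np.round(r[0],1),np.round(r[1]),"z",P[:,2].mean().round(1),"axis",round((np.degrees(np.arctan2(e[1],e[0]))+90)%180-90,1))
E
python3 - <<'E'
from h import *
for n in ["wrist","scene","side"]:
    s=bot.snapshot(n); print(n); papers(s)
    if n=="wrist": save(s,"w1")
    for m in bot.masks_of(s,"coaster")[:1]:
        P=world(s,m["mask"]); P=P[abs(P[:,2]-5)<6]; print("coaster",m["p"],np.round(rect(P)[0],1),np.round(rect(P)[1]),P[:,2].mean())
E
```

```text
wrist
stand_blue 0.67 [599.8 -73.8] [142.  69.] z 8.8 axis 11.7
stand_terracotta 0.9 [576.3  21. ] [142.  67.] z 8.8 axis 11.0
coaster 0.93 [461.6 -49. ] [74. 52.] 5.411774716857856
scene
stand_blue 0.66 [597.1 -77.4] [147.  64.] z 7.6 axis 10.8
stand_terracotta 0.9 [575.7  19. ] [143.  66.] z 7.3 axis 11.7
coaster 0.72 [469.  -61.8] [68. 70.] 4.550019458669107
side
stand_blue 0.74 [601.5 -73.7] [145.  65.] z 7.0 axis 12.1
stand_terracotta 0.7 [579.3  25.4] [143.  66.] z 6.8 axis 9.2
coaster 0.72 [468.  -59.8] [69. 67.] 3.7910531509509915
```

View pics/w1.png

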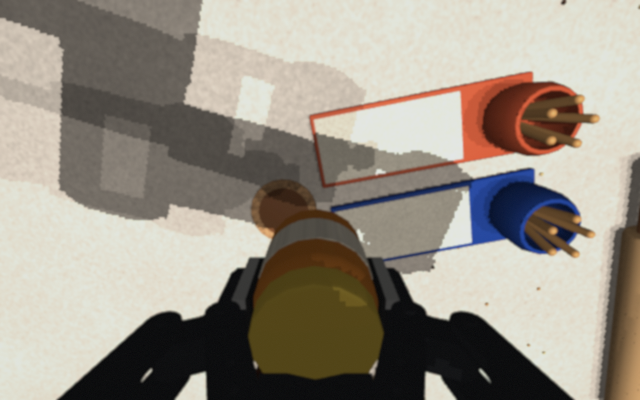

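The wrist view has both papers, terracotta at (390,140) and blue at (400,220), and the jar held upright in front of the coaster at (285,207). All views agree: blue (599,-75), terracotta (576,21), axis 11°, coaster (468,-60).

Run:
```python
from h import *
plan([(468,-60,110,0),(468,-60,23,0)])
```

```text
at [502.6 -20.9 194.1] yaw -0.0 gap 0.571 t 8.2 F [-0.1 -0.3 -0.8]
-> (468, -60, 110, 0)
turn -0.0 off [-0.465, -0.411, 1.0] rows 3
turn 0.0 off [-0.024, -0.021, 0.051] rows 1
-> (468, -60, 23, 0)
turn -0.0 off [-0.0, -0.0, 1.0] rows 2
turn 0.0 off [-0.0, -0.0, 0.088] rows 1
```

Request:
{"api": "jog_arm", "payload": {
  "commands": [
    {"turn": [0, 0, 0], "offset": [-0.489, -0.432, 1], "grip": 0},
    {"turn": [0, 0, 0], "offset": [-0.489, -0.432, 1], "grip": 0},
    {"turn": [0, 0, 0], "offset": [-0.489, -0.432, 1], "grip": 0},
    {"turn": [0, 0, 0], "offset": [-0.489, -0.432, 1], "grip": 0}
  ]
}}

```text
clock: 8.6
eef_pos: [468.3, -60.2, 114.4]
tool_rot: [-0.0, 0.708, 0.706, 0.0]
force: [0.6, 1.0, -1.9]
finger_gap: 0.575
gripper_force: 43.0
```

Request:
{"api": "jog_arm", "payload": {
  "commands": [
    {"turn": [0, 0, 0], "offset": [0, 0, 0.4], "grip": 0},
    {"turn": [0, 0, 0], "offset": [0, 0, 0.8], "grip": 0},
    {"turn": [0, 0, 0], "offset": [0, 0, 1], "grip": 0},
    {"turn": [0, 0, 0], "offset": [0, 0, 1], "grip": 0},
    {"turn": [0, 0, 0], "offset": [0, 0, 1], "grip": 0}
  ]
}}

```text
clock: 9.1
eef_pos: [469.4, -60.0, 35.6]
tool_rot: [0.001, 0.707, 0.707, 0.001]
force: [0.0, -0.6, -2.1]
finger_gap: 0.566
gripper_force: 42.9
```

Run:
```python
from h import *
plan([(468,-60,22,0)])
```

```text
at [469.4 -60.   35.6] yaw -0.0 gap 0.566 t 9.1 F [ 0.  -0.6 -2.1]
-> (468, -60, 22, 0)
turn -0.0 off [0.0, -0.018, 0.17] rows 1
```

Request:
{"api": "jog_arm", "payload": {
  "commands": [
    {"turn": [0, 0, 0], "offset": [0, 0, 0.08], "grip": 0},
    {"turn": [0, 0, 0], "offset": [0, 0, 0.15], "grip": 0},
    {"turn": [0, 0, 0], "offset": [0, 0, 0.17], "grip": 0},
    {"turn": [0, 0, 0], "offset": [0, 0, 0.17], "grip": 0},
    {"turn": [0, 0, 0], "offset": [0, 0, 0.17], "grip": 0}
  ]
}}

```text
clock: 9.6
eef_pos: [468.7, -60.2, 22.0]
tool_rot: [0.001, 0.707, 0.707, 0.0]
force: [-5.0, 1.7, 17.4]
finger_gap: 0.571
gripper_force: 44.8
```

Request:
{"api": "jog_arm", "payload": {
  "commands": [
    {"turn": [0, 0, 0], "offset": [0, 0, 0], "grip": 0.7},
    {"turn": [0, 0, 0], "offset": [0, 0, 0], "grip": 1},
    {"turn": [0, 0, 0], "offset": [0, 0, 0], "grip": 1},
    {"turn": [0, 0, 0], "offset": [0, 0, 0], "grip": 1},
    {"turn": [0, 0, 0], "offset": [0, 0, 0], "grip": 1},
    {"turn": [0, 0, 0], "offset": [0, 0, -1], "grip": 1},
    {"turn": [0, 0, 0], "offset": [0, 0, -1], "grip": 1},
    {"turn": [0, 0, 0], "offset": [0, 0, -1], "grip": 1}
  ]
}}

```text
clock: 10.4
eef_pos: [469.9, -60.7, 104.0]
tool_rot: [0.003, 0.707, 0.707, 0.001]
force: [0.0, 0.4, -0.8]
finger_gap: 1.0
gripper_force: 0.0
```

Run:
```python
from h import *
s=bot.snapshot("side")
m=bot.masks_of(s,"honey_center")[0]; P=world(s,m["mask"]); print(m["p"],P[:,2].max(),np.round(rect(P[P[:,2]>66])[0]))
plan([(445,-306,150,-23),(445,-306,10,-23)])
```

```text
0.55 78.96209680587654 [468. -61.]
at [468.  -60.  100.5] yaw -0.0 gap 1.003 t 10.5 F [ 0.9 -0.  -0.2]
-> (445, -306, 150, -23)
turn 0.064 off [-1.0, -0.093, -0.201] rows 3
turn 0.0 off [-1.0, 0.319, -0.21] rows 3
turn 0.0 off [-0.986, 0.314, -0.208] rows 3
-> (445, -306, 10, -23)
turn -0.0 off [0.0, -0.0, 1.0] rows 2
turn 0.0 off [0.0, -0.0, 0.75] rows 2
```

Request:
{"api": "jog_arm", "payload": {
  "commands": [
    {"turn": [0, 0, 0.064], "offset": [-1, -0.093, -0.201], "grip": 1},
    {"turn": [0, 0, 0.064], "offset": [-1, -0.093, -0.201], "grip": 1},
    {"turn": [0, 0, 0.064], "offset": [-1, -0.093, -0.201], "grip": 1},
    {"turn": [0, 0, 0.064], "offset": [-1, -0.093, -0.201], "grip": 1}
  ]
}}

```text
clock: 10.9
eef_pos: [459.8, -140.3, 115.2]
tool_rot: [-0.001, 0.835, 0.55, -0.001]
force: [-0.1, -0.1, -0.1]
finger_gap: 0.999
gripper_force: 0.0
```

Request:
{"api": "jog_arm", "payload": {
  "commands": [
    {"turn": [0, 0, 0], "offset": [-1, 0.319, -0.21], "grip": 1},
    {"turn": [0, 0, 0], "offset": [-1, 0.319, -0.21], "grip": 1},
    {"turn": [0, 0, 0], "offset": [-1, 0.319, -0.21], "grip": 1}
  ]
}}

```text
clock: 11.2
eef_pos: [452.4, -226.3, 133.1]
tool_rot: [0.0, 0.834, 0.552, -0.0]
force: [-0.3, 0.3, -1.4]
finger_gap: 1.002
gripper_force: 0.0
```

Request:
{"api": "jog_arm", "payload": {
  "commands": [
    {"turn": [0, 0, 0], "offset": [-0.986, 0.314, -0.208], "grip": 1},
    {"turn": [0, 0, 0], "offset": [-0.986, 0.314, -0.208], "grip": 1},
    {"turn": [0, 0, 0], "offset": [-0.986, 0.314, -0.208], "grip": 1},
    {"turn": [0, 0, 0], "offset": [-0.986, 0.314, -0.208], "grip": 1}
  ]
}}

```text
clock: 11.6
eef_pos: [444.6, -304.9, 148.8]
tool_rot: [-0.001, 0.834, 0.552, -0.0]
force: [1.8, 0.6, -0.1]
finger_gap: 0.998
gripper_force: 0.0
```

Request:
{"api": "jog_arm", "payload": {
  "commands": [
    {"turn": [0, 0, 0], "offset": [0, 0, 0.7], "grip": 1},
    {"turn": [0, 0, 0], "offset": [0, 0, 0.7], "grip": 1},
    {"turn": [0, 0, 0], "offset": [0, 0, 0.7], "grip": 1},
    {"turn": [0, 0, 0], "offset": [0, 0, 0.7], "grip": 1}
  ]
}}

```text
clock: 12.0
eef_pos: [445.5, -305.8, 95.4]
tool_rot: [0.001, 0.834, 0.552, 0.0]
force: [-0.1, 0.7, 1.6]
finger_gap: 0.999
gripper_force: 0.0
```

```bash
cat >> h.py <<'E'
def loaf(s,q,zt=50):
    for m in bot.masks_of(s,q)[:1]:
        P=world(s,m["mask"]); P=P[abs(P[:,2]-zt)<6]; r=rect(P); b=cv2.boxPoints(r); e=max([b[1]-b[0],b[2]-b[1]],key=lambda v:np.hypot(*v))
        print(q,round(m["p"],2),np.round(r[0],1),np.round(r[1]),"z",np.median(P[:,2]).round(1),"axis",round(np.degrees(np.arctan2(e[1],e[0]))%180,1))
E
python3 - <<'E'
from h import *
s=bot.snapshot("wrist"); save(s,"w2"); loaf(s,"rye_center")
plan([(445,-306,10,-23)])
E
```

```text
rye_center 0.96 [ 443.3 -302.4] [129.  56.] z 50.2 axis 68.4
at [ 445.5 -306.2   95.6] yaw -23.0 gap 0.997 t 12.1 F [-0.1  0.3 -0.5]
-> (445, -306, 10, -23)
turn -0.0 off [0.0, -0.006, 1.0] rows 3
turn 0.0 off [0.0, -0.001, 0.071] rows 1
```

View pics/w2.png

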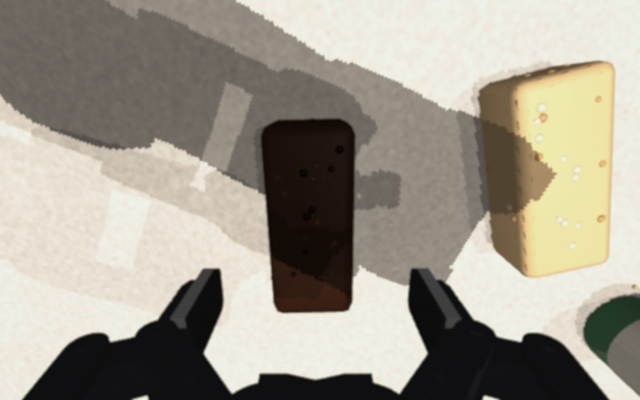

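The wrist view has the rye loaf at (310,215), between and in line with the fingers, with the wheat loaf at (560,170) clear of them. Gripping it.

Request:
{"api": "jog_arm", "payload": {
  "commands": [
    {"turn": [0, 0, 0], "offset": [0.014, -0.022, 0.5], "grip": 1},
    {"turn": [0, 0, 0], "offset": [0.014, -0.022, 1], "grip": 1},
    {"turn": [0, 0, 0], "offset": [0.014, -0.022, 1], "grip": 1},
    {"turn": [0, 0, 0], "offset": [0.014, -0.022, 1], "grip": 1}
  ]
}}

```text
clock: 12.5
eef_pos: [444.2, -304.8, 15.5]
tool_rot: [0.001, 0.834, 0.551, 0.0]
force: [0.3, -0.0, 0.9]
finger_gap: 1.001
gripper_force: 0.0
```

Request:
{"api": "jog_arm", "payload": {
  "commands": [
    {"turn": [0, 0, 0], "offset": [0, 0, 0.06], "grip": 1},
    {"turn": [0, 0, 0], "offset": [0, 0, 0.06], "grip": 0},
    {"turn": [0, 0, 0], "offset": [0, 0, 0.06], "grip": 0},
    {"turn": [0, 0, 0], "offset": [0, 0, 0.06], "grip": 0},
    {"turn": [0, 0, 0], "offset": [0, 0, 0.06], "grip": 0},
    {"turn": [0, 0, 0], "offset": [0, 0, 0.06], "grip": 0},
    {"turn": [0, 0, 0], "offset": [0, 0, 0.06], "grip": 0}
  ],
  "grip_force": 60
}}

```text
clock: 13.2
eef_pos: [444.1, -304.8, 10.5]
tool_rot: [0.001, 0.834, 0.551, 0.0]
force: [-0.2, -0.1, 6.1]
finger_gap: 0.647
gripper_force: 64.0
```

Run:
```python
from h import *
plan([(444,-304,130,-23),(599,-75,130,-79)])
```

```text
at [ 444.1 -304.8   10.5] yaw -23.1 gap 0.647 t 13.2 F [-0.2 -0.1  6.1]
-> (444, -304, 130, -23)
turn -0.0 off [0.006, -0.004, -1.0] rows 3
turn 0.0 off [0.003, -0.002, -0.494] rows 1
-> (599, -75, 130, -79)
turn 0.156 off [1.0, 0.196, -0.0] rows 7
turn 0.0 off [1.0, -0.996, -0.0] rows 3
turn 0.0 off [0.726, -0.724, -0.0] rows 3
```

Request:
{"api": "jog_arm", "payload": {
  "commands": [
    {"turn": [0, 0, 0], "offset": [0, 0, -0.3], "grip": 0},
    {"turn": [0, 0, 0], "offset": [0, 0, -0.7], "grip": 0},
    {"turn": [0, 0, 0], "offset": [0, 0, -1], "grip": 0}
  ]
}}

```text
clock: 13.5
eef_pos: [443.8, -304.4, 91.1]
tool_rot: [0.001, 0.834, 0.551, 0.0]
force: [-0.2, -0.9, -1.6]
finger_gap: 0.653
gripper_force: 64.0
```

Request:
{"api": "jog_arm", "payload": {
  "commands": [
    {"turn": [0, 0, 0.156], "offset": [1, 0.196, -0.494], "grip": 0},
    {"turn": [0, 0, 0.156], "offset": [1, 0.196, -0.494], "grip": 0},
    {"turn": [0, 0, 0.156], "offset": [1, 0.196, -0.494], "grip": 0},
    {"turn": [0, 0, 0.156], "offset": [1, 0.196, -0.494], "grip": 0},
    {"turn": [0, 0, 0.156], "offset": [1, 0.196, -0.494], "grip": 0},
    {"turn": [0, 0, 0.156], "offset": [1, 0.196, -0.494], "grip": 0},
    {"turn": [0, 0, 0.156], "offset": [1, 0.196, -0.494], "grip": 0},
    {"turn": [0, 0, 0.156], "offset": [1, 0.196, -0.494], "grip": 0}
  ]
}}

```text
clock: 14.3
eef_pos: [489.3, -236.7, 128.9]
tool_rot: [-0.0, 0.996, 0.093, 0.0]
force: [0.0, 0.1, -1.6]
finger_gap: 0.648
gripper_force: 64.4
```

Request:
{"api": "jog_arm", "payload": {
  "commands": [
    {"turn": [0, 0, 0], "offset": [1, -0.996, 0], "grip": 0},
    {"turn": [0, 0, 0], "offset": [1, -0.996, 0], "grip": 0},
    {"turn": [0, 0, 0], "offset": [1, -0.996, 0], "grip": 0},
    {"turn": [0, 0, 0], "offset": [1, -0.996, 0], "grip": 0}
  ]
}}

```text
clock: 14.7
eef_pos: [553.7, -142.0, 128.7]
tool_rot: [-0.0, 0.995, 0.096, -0.0]
force: [-0.0, -0.6, -2.0]
finger_gap: 0.647
gripper_force: 64.3
```

Request:
{"api": "jog_arm", "payload": {
  "commands": [
    {"turn": [0, 0, 0], "offset": [0.726, -0.724, 0], "grip": 0},
    {"turn": [0, 0, 0], "offset": [0.726, -0.724, 0], "grip": 0},
    {"turn": [0, 0, 0], "offset": [0.726, -0.724, 0], "grip": 0},
    {"turn": [0, 0, 0], "offset": [0.726, -0.724, 0], "grip": 0},
    {"turn": [0, 0, 0], "offset": [0.726, -0.724, 0], "grip": 0}
  ]
}}

```text
clock: 15.2
eef_pos: [598.7, -77.3, 128.7]
tool_rot: [0.0, 0.996, 0.093, -0.0]
force: [0.1, -0.6, -1.4]
finger_gap: 0.651
gripper_force: 64.4
```

Run:
```python
from h import *
plan([(599,-75,50,-79),(599,-75,18.5,-79)])
s=bot.snapshot("scene");papers(s);loaf(s,"rye_center",bot.sense()["eef_pos"][2]+40)
```

```text
at [598.7 -77.3 128.7] yaw -79.3 gap 0.651 t 15.2 F [ 0.1 -0.6 -1.4]
-> (599, -75, 50, -79)
turn -0.001 off [0.009, -0.028, 0.984] rows 2
-> (599, -75, 18.5, -79)
turn -0.0 off [-0.0, -0.0, 0.394] rows 1
stand_blue 0.76 [649.2 -88.6] [56. 26.] z 7.1 axis 41.1
stand_terracotta 0.94 [575.2  20.5] [142.  65.] z 7.0 axis 8.4
rye_center 0.92 [626.4 -76.3] [81. 58.] z 167.0 axis 13.5
```

Lowering the rye onto the blue paper, then releasing.

Request:
{"api": "jog_arm", "payload": {
  "commands": [
    {"turn": [0, 0, 0], "offset": [0.009, -0.028, 0.5], "grip": 0},
    {"turn": [0, 0, 0], "offset": [0.009, -0.028, 0.98], "grip": 0},
    {"turn": [0, 0, 0], "offset": [0.009, -0.028, 0.98], "grip": 0},
    {"turn": [0, 0, 0], "offset": [0.009, -0.028, 0.98], "grip": 0}
  ]
}}

```text
clock: 15.8
eef_pos: [599.9, -73.9, 51.2]
tool_rot: [0.0, 0.996, 0.094, 0.0]
force: [1.4, -0.1, -1.2]
finger_gap: 0.646
gripper_force: 64.3
```

Request:
{"api": "jog_arm", "payload": {
  "commands": [
    {"turn": [0, 0, 0], "offset": [0, 0, 0.2], "grip": 0},
    {"turn": [0, 0, 0], "offset": [0, 0, 0.33], "grip": 0},
    {"turn": [0, 0, 0], "offset": [0, 0, 0.39], "grip": 0},
    {"turn": [0, 0, 0], "offset": [0, 0, 0.39], "grip": 0},
    {"turn": [0, 0, 0], "offset": [0, 0, 0.39], "grip": 0}
  ]
}}

```text
clock: 16.3
eef_pos: [600.1, -73.7, 20.0]
tool_rot: [0.0, 0.996, 0.094, 0.001]
force: [0.3, -0.1, -2.8]
finger_gap: 0.651
gripper_force: 64.5
```

Request:
{"api": "jog_arm", "payload": {
  "commands": [
    {"turn": [0, 0, 0], "offset": [0, 0, 0], "grip": 0.75},
    {"turn": [0, 0, 0], "offset": [0, 0, 0], "grip": 1},
    {"turn": [0, 0, 0], "offset": [0, 0, 0], "grip": 1},
    {"turn": [0, 0, 0], "offset": [0, 0, 0], "grip": 1},
    {"turn": [0, 0, 0], "offset": [0, 0, -1], "grip": 1},
    {"turn": [0, 0, 0], "offset": [0, 0, -1], "grip": 1},
    {"turn": [0, 0, 0], "offset": [0, 0, -1], "grip": 1},
    {"turn": [0, 0, 0], "offset": [0, 0, -1], "grip": 1}
  ]
}}

```text
clock: 17.1
eef_pos: [599.6, -73.5, 99.2]
tool_rot: [0.0, 0.996, 0.094, 0.0]
force: [0.3, 0.7, -1.5]
finger_gap: 1.0
gripper_force: 0.0
```

Run:
```python
from h import *
for n in ["scene","side"]: s=bot.snapshot(n);loaf(s,"rye_center",58);loaf(s,"wheat_center",50)
plan([(598,-338,150,-9.5),(598,-338,90,-9.5)])
```

```text
rye_center 0.62 [608.1 -80.3] [123.  56.] z 56.9 axis 8.8
wheat_center 0.81 [ 600.8 -340.3] [129.  59.] z 49.0 axis 83.3
rye_center 0.81 [598.4 -77.3] [123.  56.] z 56.2 axis 10.8
wheat_center 0.59 [ 597.4 -337.5] [129.  57.] z 48.4 axis 81.9
at [599.3 -73.4  98.2] yaw -79.2 gap 0.998 t 17.4 F [-0.2  0.3 -0.1]
-> (598, -338, 150, -9.5)
turn -0.194 off [-0.195, 1.0, -0.199] rows 9
turn 0.0 off [-1.0, 0.162, -0.198] rows 3
turn 0.0 off [-1.0, 0.162, -0.199] rows 3
turn 0.0 off [-0.259, 0.042, -0.051] rows 1
-> (598, -338, 90, -9.5)
turn -0.0 off [0.0, 0.0, 0.75] rows 2
```

Request:
{"api": "jog_arm", "payload": {
  "commands": [
    {"turn": [0, 0, 0], "offset": [0, 0.3, -0.3], "grip": 1},
    {"turn": [0, 0, -0.194], "offset": [-0.195, 1, -0.4], "grip": 1},
    {"turn": [0, 0, -0.194], "offset": [-0.195, 1, -0.4], "grip": 1},
    {"turn": [0, 0, -0.194], "offset": [-0.195, 1, -0.4], "grip": 1},
    {"turn": [0, 0, -0.194], "offset": [-0.195, 1, -0.4], "grip": 1},
    {"turn": [0, 0, -0.194], "offset": [-0.195, 1, -0.4], "grip": 1},
    {"turn": [0, 0, -0.194], "offset": [-0.195, 1, -0.4], "grip": 1},
    {"turn": [0, 0, -0.194], "offset": [-0.195, 1, -0.4], "grip": 1},
    {"turn": [0, 0, -0.194], "offset": [-0.195, 1, -0.4], "grip": 1},
    {"turn": [0, 0, -0.194], "offset": [-0.195, 1, -0.4], "grip": 1}
  ]
}}

```text
clock: 18.4
eef_pos: [599.1, -155.0, 130.7]
tool_rot: [-0.0, 0.762, 0.648, -0.0]
force: [-0.3, -0.3, -0.7]
finger_gap: 0.996
gripper_force: 0.0
```

Request:
{"api": "jog_arm", "payload": {
  "commands": [
    {"turn": [0, 0, 0], "offset": [-1, 0.162, 0], "grip": 1},
    {"turn": [0, 0, 0], "offset": [-1, 0.162, 0], "grip": 1},
    {"turn": [0, 0, 0], "offset": [-1, 0.162, 0], "grip": 1}
  ]
}}

```text
clock: 18.7
eef_pos: [598.4, -239.7, 130.5]
tool_rot: [0.0, 0.765, 0.644, -0.0]
force: [0.3, 0.3, 0.4]
finger_gap: 0.998
gripper_force: 0.0
```

Request:
{"api": "jog_arm", "payload": {
  "commands": [
    {"turn": [0, 0, 0], "offset": [-1, 0.162, 0.2], "grip": 1},
    {"turn": [0, 0, 0], "offset": [-1, 0.162, 0.2], "grip": 1},
    {"turn": [0, 0, 0], "offset": [-1, 0.162, 0.2], "grip": 1}
  ]
}}

```text
clock: 19.0
eef_pos: [597.6, -320.0, 113.3]
tool_rot: [-0.001, 0.765, 0.644, -0.0]
force: [-0.1, 0.6, -0.1]
finger_gap: 0.998
gripper_force: 0.0
```

Request:
{"api": "jog_arm", "payload": {
  "commands": [
    {"turn": [0, 0, 0], "offset": [-0.259, 0.042, 0.2], "grip": 1},
    {"turn": [0, 0, 0], "offset": [-0.259, 0.042, 0.2], "grip": 1},
    {"turn": [0, 0, 0], "offset": [-0.259, 0.042, 0.2], "grip": 1}
  ]
}}

```text
clock: 19.3
eef_pos: [598.8, -337.0, 98.9]
tool_rot: [-0.001, 0.763, 0.646, 0.0]
force: [-0.2, 0.4, -0.3]
finger_gap: 1.003
gripper_force: 0.0
```

Run:
```python
from h import *
s=bot.snapshot("wrist"); loaf(s,"wheat_center")
s=bot.snapshot("scene");loaf(s,"rye_center",58);
s=bot.snapshot("side");loaf(s,"rye_center",58);
plan([(598.5,-337,50,-9),(598.5,-337,10,-9)])
```

```text
wheat_center 0.85 [ 598.1 -334.5] [128.  56.] z 50.2 axis 81.5
rye_center 0.85 [603.1 -78.2] [133.  55.] z 56.7 axis 11.6
rye_center 0.67 [600.8 -77.6] [127.  57.] z 56.3 axis 12.0
at [ 598.9 -337.6   99.7] yaw -9.4 gap 0.999 t 19.6 F [-0.2 -0.2  0.4]
-> (598.5, -337, 50, -9)
turn -0.001 off [0.006, -0.006, 0.622] rows 2
-> (598.5, -337, 10, -9)
turn -0.0 off [0.0, -0.0, 0.5] rows 1
```

Rye is about 3 mm off its paper's centre, well inside tolerance. Next the wheat.

Request:
{"api": "jog_arm", "payload": {
  "commands": [
    {"turn": [0, 0, 0], "offset": [0.015, -0.005, 0.5], "grip": 1},
    {"turn": [0, 0, 0], "offset": [0.015, -0.005, 1], "grip": 1},
    {"turn": [0, 0, 0], "offset": [0.015, -0.005, 1], "grip": 1},
    {"turn": [0, 0, 0], "offset": [0.015, -0.005, 1], "grip": 1}
  ]
}}

```text
clock: 20.0
eef_pos: [598.8, -337.0, 20.2]
tool_rot: [0.0, 0.763, 0.647, 0.0]
force: [1.1, 0.3, 0.8]
finger_gap: 1.005
gripper_force: 0.0
```

Request:
{"api": "jog_arm", "payload": {
  "commands": [
    {"turn": [0, 0, 0], "offset": [0, 0, 0.12], "grip": 1},
    {"turn": [0, 0, 0], "offset": [0, 0, 0.12], "grip": 0},
    {"turn": [0, 0, 0], "offset": [0, 0, 0.12], "grip": 0},
    {"turn": [0, 0, 0], "offset": [0, 0, 0.12], "grip": 0},
    {"turn": [0, 0, 0], "offset": [0, 0, 0.12], "grip": 0},
    {"turn": [0, 0, 0], "offset": [0, 0, 0.12], "grip": 0},
    {"turn": [0, 0, 0], "offset": [0, 0, 0.12], "grip": 0}
  ]
}}

```text
clock: 20.7
eef_pos: [598.9, -337.2, 10.8]
tool_rot: [0.001, 0.763, 0.647, 0.0]
force: [0.1, 0.3, 5.5]
finger_gap: 0.647
gripper_force: 64.6
```

Request:
{"api": "jog_arm", "payload": {
  "commands": [
    {"turn": [0, 0, 0], "offset": [0, 0, -0.3], "grip": 0},
    {"turn": [0, 0, 0], "offset": [0, 0, -0.7], "grip": 0},
    {"turn": [0, 0, 0], "offset": [0, 0, -1], "grip": 0},
    {"turn": [0, 0, 0], "offset": [0, 0, -1], "grip": 0}
  ]
}}

```text
clock: 21.1
eef_pos: [599.6, -337.8, 93.1]
tool_rot: [0.003, 0.763, 0.647, 0.001]
force: [-0.4, -1.2, -1.3]
finger_gap: 0.648
gripper_force: 64.2
```

Run:
```python
from h import *
plan([(576,20.5,160,-79)])
```

```text
at [ 599.6 -337.8   93.1] yaw -9.4 gap 0.648 t 21.1 F [-0.4 -1.2 -1.3]
-> (576, 20.5, 160, -79)
turn 0.193 off [1.0, -0.234, -0.191] rows 9
turn 0.0 off [0.127, -1.0, -0.188] rows 3
turn 0.0 off [0.127, -1.0, -0.188] rows 3
turn 0.0 off [0.127, -1.0, -0.188] rows 3
turn 0.0 off [0.055, -0.434, -0.081] rows 1
```

Request:
{"api": "jog_arm", "payload": {
  "commands": [
    {"turn": [0, 0, 0.193], "offset": [1, -0.234, -0.6], "grip": 0},
    {"turn": [0, 0, 0.193], "offset": [1, -0.234, -0.6], "grip": 0},
    {"turn": [0, 0, 0.193], "offset": [1, -0.234, -0.6], "grip": 0},
    {"turn": [0, 0, 0.193], "offset": [1, -0.234, -0.6], "grip": 0},
    {"turn": [0, 0, 0.193], "offset": [1, -0.234, -0.6], "grip": 0},
    {"turn": [0, 0, 0.193], "offset": [1, -0.234, -0.6], "grip": 0},
    {"turn": [0, 0, 0.193], "offset": [1, -0.234, -0.6], "grip": 0},
    {"turn": [0, 0, 0.193], "offset": [1, -0.234, -0.6], "grip": 0},
    {"turn": [0, 0, 0.193], "offset": [1, -0.234, -0.6], "grip": 0},
    {"turn": [0, 0, 0.193], "offset": [1, -0.234, -0.6], "grip": 0}
  ]
}}

```text
clock: 22.1
eef_pos: [592.7, -254.7, 136.3]
tool_rot: [-0.001, 0.995, 0.099, -0.001]
force: [-0.2, 0.5, -1.9]
finger_gap: 0.653
gripper_force: 64.8
```

Request:
{"api": "jog_arm", "payload": {
  "commands": [
    {"turn": [0, 0, 0], "offset": [0.127, -1, 0], "grip": 0},
    {"turn": [0, 0, 0], "offset": [0.127, -1, 0], "grip": 0},
    {"turn": [0, 0, 0], "offset": [0.127, -1, 0], "grip": 0}
  ]
}}

```text
clock: 22.4
eef_pos: [587.3, -170.7, 137.2]
tool_rot: [-0.001, 0.995, 0.1, -0.0]
force: [0.3, -0.9, -0.9]
finger_gap: 0.652
gripper_force: 64.9
```

Request:
{"api": "jog_arm", "payload": {
  "commands": [
    {"turn": [0, 0, 0], "offset": [0.127, -1, 0], "grip": 0},
    {"turn": [0, 0, 0], "offset": [0.127, -1, 0], "grip": 0},
    {"turn": [0, 0, 0], "offset": [0.127, -1, 0], "grip": 0}
  ]
}}

```text
clock: 22.7
eef_pos: [581.9, -91.0, 137.3]
tool_rot: [-0.0, 0.995, 0.1, -0.0]
force: [-0.3, -0.5, -1.5]
finger_gap: 0.645
gripper_force: 64.9
```

Request:
{"api": "jog_arm", "payload": {
  "commands": [
    {"turn": [0, 0, 0], "offset": [0.127, -1, 0], "grip": 0},
    {"turn": [0, 0, 0], "offset": [0.127, -1, 0], "grip": 0},
    {"turn": [0, 0, 0], "offset": [0.127, -1, 0], "grip": 0}
  ]
}}

```text
clock: 23.0
eef_pos: [576.5, -11.3, 137.3]
tool_rot: [-0.0, 0.995, 0.099, -0.0]
force: [0.2, -0.3, -1.1]
finger_gap: 0.647
gripper_force: 64.9
```

Request:
{"api": "jog_arm", "payload": {
  "commands": [
    {"turn": [0, 0, 0], "offset": [0.055, -0.434, 0], "grip": 0},
    {"turn": [0, 0, 0], "offset": [0.055, -0.434, 0], "grip": 0},
    {"turn": [0, 0, 0], "offset": [0.055, -0.434, 0], "grip": 0},
    {"turn": [0, 0, 0], "offset": [0.055, -0.434, 0], "grip": 0}
  ]
}}

```text
clock: 23.4
eef_pos: [574.6, 19.9, 137.4]
tool_rot: [0.0, 0.995, 0.097, 0.0]
force: [-0.7, -0.3, -2.7]
finger_gap: 0.647
gripper_force: 64.9
```

Run:
```python
from h import *
plan([(576,21,70,-79),(576,21,18.5,-79)])
```

```text
at [574.6  19.9 137.4] yaw -78.9 gap 0.647 t 23.4 F [-0.7 -0.3 -2.7]
-> (576, 21, 70, -79)
turn 0.0 off [0.02, -0.01, 0.843] rows 2
-> (576, 21, 18.5, -79)
turn -0.0 off [-0.0, -0.0, 0.643] rows 2
```

Request:
{"api": "jog_arm", "payload": {
  "commands": [
    {"turn": [0, 0, 0], "offset": [0.02, -0.01, 0.4], "grip": 0},
    {"turn": [0, 0, 0], "offset": [0.02, -0.01, 0.84], "grip": 0},
    {"turn": [0, 0, 0], "offset": [0.02, -0.01, 0.84], "grip": 0},
    {"turn": [0, 0, 0], "offset": [0.02, -0.01, 0.84], "grip": 0}
  ]
}}

```text
clock: 23.8
eef_pos: [576.1, 21.6, 71.0]
tool_rot: [0.0, 0.995, 0.097, 0.0]
force: [0.6, 0.2, -2.0]
finger_gap: 0.647
gripper_force: 64.7
```

Request:
{"api": "jog_arm", "payload": {
  "commands": [
    {"turn": [0, 0, 0], "offset": [0, 0, 0.3], "grip": 0},
    {"turn": [0, 0, 0], "offset": [0, 0, 0.55], "grip": 0},
    {"turn": [0, 0, 0], "offset": [0, 0, 0.64], "grip": 0},
    {"turn": [0, 0, 0], "offset": [0, 0, 0.64], "grip": 0},
    {"turn": [0, 0, 0], "offset": [0, 0, 0.64], "grip": 0}
  ]
}}

```text
clock: 24.3
eef_pos: [576.7, 22.2, 20.8]
tool_rot: [0.0, 0.995, 0.097, 0.001]
force: [0.1, 0.7, -2.5]
finger_gap: 0.649
gripper_force: 64.9
```

Request:
{"api": "jog_arm", "payload": {
  "commands": [
    {"turn": [0, 0, 0], "offset": [0, 0, 0], "grip": 0.75},
    {"turn": [0, 0, 0], "offset": [0, 0, 0], "grip": 0.88},
    {"turn": [0, 0, 0], "offset": [0, 0, 0], "grip": 0.88},
    {"turn": [0, 0, 0], "offset": [0, 0, 0], "grip": 0.88},
    {"turn": [0, 0, 0], "offset": [0, 0, -0.5], "grip": 0.88},
    {"turn": [0, 0, 0], "offset": [0, 0, -1], "grip": 0.88},
    {"turn": [0, 0, 0], "offset": [0, 0, -1], "grip": 0.88},
    {"turn": [0, 0, 0], "offset": [0, 0, -1], "grip": 0.88}
  ]
}}

```text
clock: 25.1
eef_pos: [575.9, 22.5, 99.7]
tool_rot: [0.0, 0.995, 0.097, 0.001]
force: [-0.6, -0.9, -0.9]
finger_gap: 0.875
gripper_force: 0.0
```

Run:
```python
from h import *
plan([(430,294,150,-14.5),(430,294,100,-14.5)])
```

```text
at [575.9  22.5  99.7] yaw -78.9 gap 0.875 t 25.1 F [-0.6 -0.9 -0.9]
-> (430, 294, 150, -14.5)
turn -0.179 off [-0.308, -1.0, -0.171] rows 8
turn 0.0 off [1.0, -0.925, -0.222] rows 3
turn 0.0 off [1.0, -0.925, -0.222] rows 3
turn 0.0 off [0.061, -0.056, -0.014] rows 1
-> (430, 294, 100, -14.5)
turn -0.0 off [-0.0, 0.0, 0.625] rows 2
```

Request:
{"api": "jog_arm", "payload": {
  "commands": [
    {"turn": [0, 0, 0], "offset": [0, 0, -0.4], "grip": 1},
    {"turn": [0, 0, -0.179], "offset": [-0.308, -1, -0.4], "grip": 1},
    {"turn": [0, 0, -0.179], "offset": [-0.308, -1, -0.4], "grip": 1},
    {"turn": [0, 0, -0.179], "offset": [-0.308, -1, -0.4], "grip": 1},
    {"turn": [0, 0, -0.179], "offset": [-0.308, -1, -0.4], "grip": 1},
    {"turn": [0, 0, -0.179], "offset": [-0.308, -1, -0.4], "grip": 1},
    {"turn": [0, 0, -0.179], "offset": [-0.308, -1, -0.4], "grip": 1},
    {"turn": [0, 0, -0.179], "offset": [-0.308, -1, -0.4], "grip": 1},
    {"turn": [0, 0, -0.179], "offset": [-0.308, -1, -0.4], "grip": 1},
    {"turn": [0, 0, -0.179], "offset": [-0.308, -1, -0.4], "grip": 1}
  ]
}}

```text
clock: 26.1
eef_pos: [535.5, 96.3, 129.8]
tool_rot: [-0.001, 0.79, 0.613, -0.001]
force: [-0.2, -0.0, -1.2]
finger_gap: 1.002
gripper_force: 0.0
```

Request:
{"api": "jog_arm", "payload": {
  "commands": [
    {"turn": [0, 0, 0], "offset": [1, -0.925, 0], "grip": 1},
    {"turn": [0, 0, 0], "offset": [1, -0.925, 0], "grip": 1},
    {"turn": [0, 0, 0], "offset": [1, -0.925, 0], "grip": 1}
  ]
}}

```text
clock: 26.4
eef_pos: [481.7, 195.3, 130.3]
tool_rot: [-0.001, 0.79, 0.613, -0.001]
force: [0.7, 0.2, 0.5]
finger_gap: 0.998
gripper_force: 0.0
```

Request:
{"api": "jog_arm", "payload": {
  "commands": [
    {"turn": [0, 0, 0], "offset": [1, -0.925, 0.3], "grip": 1},
    {"turn": [0, 0, 0], "offset": [1, -0.925, 0.3], "grip": 1},
    {"turn": [0, 0, 0], "offset": [1, -0.925, 0.3], "grip": 1},
    {"turn": [0, 0, 0], "offset": [1, -0.925, 0.3], "grip": 1}
  ]
}}

```text
clock: 26.8
eef_pos: [431.8, 288.8, 106.3]
tool_rot: [-0.0, 0.79, 0.613, -0.001]
force: [1.0, -1.1, -0.3]
finger_gap: 1.0
gripper_force: 0.0
```

Run:
```python
from h import *
s=bot.snapshot("wrist"); loaf(s,"seeded_center")
for n in ["scene","side"]: s=bot.snapshot(n);loaf(s,"rye_center",58);loaf(s,"wheat_center",58);loaf(s,"seeded_center",50)
plan([(430,294,90,-14.5),(430,294,10,-14.5)])
```

```text
seeded_center 0.7 [428.2 301.3] [128.  56.] z 50.2 axis 75.9
rye_center 0.92 [604.  -78.8] [132.  55.] z 56.8 axis 11.4
wheat_center 0.6 [580.4  16.7] [132.  59.] z 56.8 axis 10.4
seeded_center 0.59 [430.3 292.7] [127.  58.] z 48.4 axis 73.5
rye_center 0.98 [600.6 -78.2] [126.  56.] z 56.3 axis 13.1
wheat_center 0.75 [578.5  19.3] [132.  56.] z 56.4 axis 11.8
seeded_center 0.88 [428.2 295.7] [132.  54.] z 48.0 axis 75.5
at [433.  287.7 107.2] yaw -14.5 gap 1.001 t 27.3 F [ 0.  -0.1 -0.3]
-> (430, 294, 90, -14.5)
turn 0.0 off [0.067, -0.055, 0.215] rows 1
-> (430, 294, 10, -14.5)
turn -0.0 off [-0.0, -0.0, 1.0] rows 2
turn 0.0 off [-0.0, -0.0, 0.0] rows 1
```

Request:
{"api": "jog_arm", "payload": {
  "commands": [
    {"turn": [0, 0, 0], "offset": [0.095, -0.075, 0.3], "grip": 1},
    {"turn": [0, 0, 0], "offset": [0.095, -0.075, 0.7], "grip": 1},
    {"turn": [0, 0, 0], "offset": [0.095, -0.075, 1], "grip": 1},
    {"turn": [0, 0, 0], "offset": [0.095, -0.075, 1], "grip": 1},
    {"turn": [0, 0, 0], "offset": [0.095, -0.075, 1], "grip": 1}
  ]
}}

```text
clock: 27.8
eef_pos: [429.1, 297.0, 27.8]
tool_rot: [0.0, 0.79, 0.613, 0.0]
force: [-0.3, 0.7, -0.1]
finger_gap: 1.001
gripper_force: 0.0
```

Request:
{"api": "jog_arm", "payload": {
  "commands": [
    {"turn": [0, 0, 0], "offset": [0, 0, 0.215], "grip": 1},
    {"turn": [0, 0, 0], "offset": [0, 0, 0.215], "grip": 1},
    {"turn": [0, 0, 0], "offset": [0, 0, 0.215], "grip": 0},
    {"turn": [0, 0, 0], "offset": [0, 0, 0.215], "grip": 0},
    {"turn": [0, 0, 0], "offset": [0, 0, 0.215], "grip": 0},
    {"turn": [0, 0, 0], "offset": [0, 0, 0.215], "grip": 0},
    {"turn": [0, 0, 0], "offset": [0, 0, 0.215], "grip": 0},
    {"turn": [0, 0, 0], "offset": [0, 0, 0.215], "grip": 0}
  ]
}}

```text
clock: 28.6
eef_pos: [429.4, 297.3, 11.3]
tool_rot: [0.0, 0.79, 0.613, 0.001]
force: [-1.3, -0.4, 5.5]
finger_gap: 0.647
gripper_force: 64.7
```

Request:
{"api": "jog_arm", "payload": {
  "commands": [
    {"turn": [0, 0, 0], "offset": [0, 0, -0.3], "grip": 0},
    {"turn": [0, 0, 0], "offset": [0, 0, -0.7], "grip": 0},
    {"turn": [0, 0, 0], "offset": [0, 0, -1], "grip": 0},
    {"turn": [0, 0, 0], "offset": [0, 0, -1], "grip": 0}
  ]
}}

```text
clock: 29.0
eef_pos: [430.3, 297.6, 93.1]
tool_rot: [0.001, 0.79, 0.613, 0.003]
force: [0.0, -0.1, -3.9]
finger_gap: 0.647
gripper_force: 65.2
```

Run:
```python
from h import *
plan([(589,-28.5,170,11)])
```

```text
at [430.3 297.6  93.1] yaw -14.4 gap 0.647 t 29.0 F [ 0.  -0.1 -3.9]
-> (589, -28.5, 170, 11)
turn -0.071 off [-1.0, 0.851, -0.278] rows 3
turn 0.0 off [-1.0, 0.267, -0.22] rows 3
turn 0.0 off [-1.0, 0.267, -0.219] rows 3
turn 0.0 off [-1.0, 0.267, -0.22] rows 3
turn 0.0 off [-0.112, 0.03, -0.024] rows 1
```

Request:
{"api": "jog_arm", "payload": {
  "commands": [
    {"turn": [0, 0, -0.071], "offset": [-1, 0.851, -0.278], "grip": 0},
    {"turn": [0, 0, -0.071], "offset": [-1, 0.851, -0.278], "grip": 0},
    {"turn": [0, 0, -0.071], "offset": [-1, 0.851, -0.278], "grip": 0},
    {"turn": [0, 0, -0.071], "offset": [-1, 0.851, -0.278], "grip": 0},
    {"turn": [0, 0, -0.071], "offset": [-1, 0.851, -0.278], "grip": 0}
  ]
}}

```text
clock: 29.5
eef_pos: [474.1, 202.6, 111.2]
tool_rot: [-0.001, 0.636, 0.772, -0.001]
force: [-0.6, -0.0, -3.2]
finger_gap: 0.644
gripper_force: 65.1
```

Request:
{"api": "jog_arm", "payload": {
  "commands": [
    {"turn": [0, 0, 0], "offset": [-1, 0.267, -0.22], "grip": 0},
    {"turn": [0, 0, 0], "offset": [-1, 0.267, -0.22], "grip": 0},
    {"turn": [0, 0, 0], "offset": [-1, 0.267, -0.22], "grip": 0}
  ]
}}

```text
clock: 29.8
eef_pos: [512.5, 126.3, 129.9]
tool_rot: [0.001, 0.637, 0.771, 0.0]
force: [-0.2, 0.9, -2.8]
finger_gap: 0.648
gripper_force: 65.1
```

Request:
{"api": "jog_arm", "payload": {
  "commands": [
    {"turn": [0, 0, 0], "offset": [-1, 0.267, -0.22], "grip": 0},
    {"turn": [0, 0, 0], "offset": [-1, 0.267, -0.22], "grip": 0},
    {"turn": [0, 0, 0], "offset": [-1, 0.267, -0.22], "grip": 0}
  ]
}}

```text
clock: 30.1
eef_pos: [548.8, 52.0, 147.3]
tool_rot: [0.001, 0.637, 0.771, 0.0]
force: [-1.2, 0.6, -2.7]
finger_gap: 0.65
gripper_force: 65.2
```

Request:
{"api": "jog_arm", "payload": {
  "commands": [
    {"turn": [0, 0, 0], "offset": [-1, 0.267, -0.22], "grip": 0},
    {"turn": [0, 0, 0], "offset": [-1, 0.267, -0.22], "grip": 0},
    {"turn": [0, 0, 0], "offset": [-1, 0.267, -0.22], "grip": 0},
    {"turn": [0, 0, 0], "offset": [-1, 0.267, -0.22], "grip": 0},
    {"turn": [0, 0, 0], "offset": [-1, 0.267, -0.22], "grip": 0}
  ]
}}

```text
clock: 30.6
eef_pos: [583.1, -18.7, 164.1]
tool_rot: [-0.001, 0.635, 0.773, -0.0]
force: [-0.4, -0.3, -3.0]
finger_gap: 0.65
gripper_force: 65.3
```

Run:
```python
from h import *
plan([(589,-28.5,100,11),(589,-28.5,69.5,11)])
```

```text
at [583.1 -18.7 164.1] yaw 11.2 gap 0.65 t 30.6 F [-0.4 -0.3 -3. ]
-> (589, -28.5, 100, 11)
turn 0.0 off [-0.134, 0.048, 0.801] rows 2
-> (589, -28.5, 69.5, 11)
turn -0.0 off [0.0, 0.0, 0.382] rows 1
```

Request:
{"api": "jog_arm", "payload": {
  "commands": [
    {"turn": [0, 0, 0], "offset": [-0.134, 0.048, 0.3], "grip": 0},
    {"turn": [0, 0, 0], "offset": [-0.134, 0.048, 0.6], "grip": 0},
    {"turn": [0, 0, 0], "offset": [-0.134, 0.048, 0.8], "grip": 0},
    {"turn": [0, 0, 0], "offset": [-0.134, 0.048, 0.8], "grip": 0}
  ]
}}

```text
clock: 31.0
eef_pos: [588.1, -28.6, 98.5]
tool_rot: [-0.002, 0.635, 0.773, -0.001]
force: [-0.8, 0.3, -3.7]
finger_gap: 0.649
gripper_force: 65.1
```

Request:
{"api": "jog_arm", "payload": {
  "commands": [
    {"turn": [0, 0, 0], "offset": [0, 0, 0.15], "grip": 0},
    {"turn": [0, 0, 0], "offset": [0, 0, 0.28], "grip": 0},
    {"turn": [0, 0, 0], "offset": [0, 0, 0.36], "grip": 0},
    {"turn": [0, 0, 0], "offset": [0, 0, 0.37], "grip": 0},
    {"turn": [0, 0, 0], "offset": [0, 0, 0.37], "grip": 0},
    {"turn": [0, 0, 0], "offset": [0, 0, 0.37], "grip": 0}
  ]
}}

```text
clock: 31.6
eef_pos: [590.0, -30.5, 71.8]
tool_rot: [0.0, 0.635, 0.772, 0.0]
force: [0.6, -0.6, -2.9]
finger_gap: 0.645
gripper_force: 65.2
```

Run:
```python
from h import *
plan([(589,-28.5,69.5,11)])
```

```text
at [590.  -30.5  71.8] yaw 11.1 gap 0.645 t 31.6 F [ 0.6 -0.6 -2.9]
-> (589, -28.5, 69.5, 11)
turn 0.0 off [0.027, -0.007, 0.029] rows 1
```

Request:
{"api": "jog_arm", "payload": {
  "commands": [
    {"turn": [0, 0, 0], "offset": [0, 0, 0.03], "grip": 0},
    {"turn": [0, 0, 0], "offset": [0, 0, 0.03], "grip": 0},
    {"turn": [0, 0, 0], "offset": [0, 0, 0.03], "grip": 0}
  ]
}}

```text
clock: 31.9
eef_pos: [590.1, -30.5, 69.4]
tool_rot: [0.0, 0.635, 0.772, 0.0]
force: [0.6, 0.1, -0.6]
finger_gap: 0.644
gripper_force: 65.4
```

Request:
{"api": "jog_arm", "payload": {
  "commands": [
    {"turn": [0, 0, 0], "offset": [0, 0, 0], "grip": 0.75},
    {"turn": [0, 0, 0], "offset": [0, 0, 0], "grip": 0.95},
    {"turn": [0, 0, 0], "offset": [0, 0, 0], "grip": 0.95},
    {"turn": [0, 0, 0], "offset": [0, 0, 0], "grip": 0.95},
    {"turn": [0, 0, 0], "offset": [0, 0, -0.5], "grip": 0.95},
    {"turn": [0, 0, 0], "offset": [0, 0, -1], "grip": 0.95},
    {"turn": [0, 0, 0], "offset": [0, 0, -1], "grip": 0.95},
    {"turn": [0, 0, 0], "offset": [0, 0, -1], "grip": 0.95}
  ]
}}

```text
clock: 32.7
eef_pos: [589.9, -30.4, 149.4]
tool_rot: [0.001, 0.635, 0.772, 0.0]
force: [0.2, -0.0, -0.9]
finger_gap: 0.945
gripper_force: 0.0
```

Request:
{"api": "jog_arm", "payload": {
  "commands": [
    {"turn": [0, 0, 0], "offset": [0, -0.5, -1], "grip": 1},
    {"turn": [0, 0, 0], "offset": [0, -0.5, -1], "grip": 1},
    {"turn": [0, 0, 0], "offset": [0, -0.5, -1], "grip": 1},
    {"turn": [0, 0, 0], "offset": [0, -0.5, -1], "grip": 1}
  ]
}}

```text
clock: 33.1
eef_pos: [550.2, -38.1, 228.1]
tool_rot: [-0.0, 0.635, 0.772, -0.0]
force: [0.8, 0.4, -0.0]
finger_gap: 0.999
gripper_force: 0.0
```

Request:
{"api": "jog_arm", "payload": {
  "commands": [
    {"turn": [0, 0, 0], "offset": [1, -1, 0], "grip": 1},
    {"turn": [0, 0, 0], "offset": [1, -1, 0], "grip": 1},
    {"turn": [0, 0, 0], "offset": [1, -1, 0], "grip": 1},
    {"turn": [0, 0, 0], "offset": [1, -1, 0], "grip": 1}
  ]
}}

```text
clock: 33.5
eef_pos: [455.5, 25.9, 227.8]
tool_rot: [-0.001, 0.635, 0.773, -0.001]
force: [1.1, -0.4, -0.2]
finger_gap: 0.999
gripper_force: 0.0
```

Run:
```python
from h import *
for n in ["scene","side"]:
    s=bot.snapshot(n); save(s,n+"9"); print(n); loaf(s,"rye_center",58);loaf(s,"wheat_center",58);loaf(s,"seeded_center",108)
    P=world(s,bot.masks_of(s,"honey_center")[0]["mask"]); print("jar",np.round(rect(P[abs(P[:,2]-75)<6])[0]),P[:,2].max())
    for q in["tins","oil","mill"]:
        m=bot.masks_of(s,q)
        if m: P=world(s,m[0]["mask"]); zt=np.percentile(P[:,2],95); print(q,np.round(rect(P[abs(P[:,2]-zt)<6])[0]))
a=cv2.imread("pics/scene9.png")[100:340,120:500]; b=cv2.imread("pics/side9.png")[100:340,180:520]
cv2.imwrite("pics/f.png",np.hstack([a,b]))
```

```text
scene
rye_center 0.79 [608.4 -89.4] [129.  52.] z 57.1 axis 22.1
wheat_center 0.89 [633.8  26.6] [67. 58.] z 56.2 axis 12.8
seeded_center 0.76 [592.4 -35. ] [ 58. 127.] z 106.6 axis 101.5
jar [468. -63.] 79.01845165197149
tins [660. 562.]
mill [735. 217.]
side
rye_center 0.55 [601.5 -76.3] [130.  56.] z 56.1 axis 12.4
wheat_center 0.61 [535.8  10.1] [42. 56.] z 56.1 axis 102.2
seeded_center 0.9 [589.9 -31.5] [ 56. 131.] z 106.2 axis 100.2
jar [469. -61.] 77.29973761775535
tins [586. 530.]
oil [ 648. -513.]
mill [730. 221.]
```

View pics/f.png

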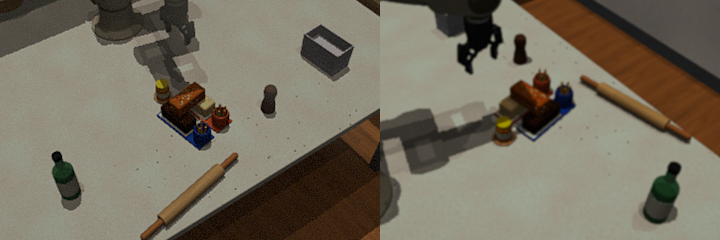

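The final picture shows the seeded loaf bridging rye and wheat in front of the crocks (left panel (185,100)) and the jar on the coaster (162,90). The bystanders have not moved; the side view's different tins reading comes from the arm hiding part of them. Measured positions are well within tolerance.

```bash
python3 -c "
from plant import bot
print(bot.close_job())"
```

```text
the job is handed in; nothing more can be done
None
```

The bread display is set out and handed in at about 33.6 s of 106 s: rye on blue, wheat on terracotta, seeded loaf across both, jar on the coaster, bystanders untouched; the last images put everything within tolerance, but no verdict was returned.

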